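Seat the vial carousel on its keyed spindle and index it to the reader

TASK

Fit the loose vial carousel onto the spindle of the drive unit: rest it lightly on the key and slowly turn it until it drops fully home, then turn carousel and spindle together until the rim tab stands in the middle of the reader's window, and let go. Press gently throughout (never more than 35 N), and leave the other things on the bench where they are.

Things in the scene. Friction and masses are not known exactly. Their poses are not given: they have to be found in the camera images.
- carousel_center (a point): Loose aluminium vial carousel, 0.2 to 0.4 kg, upright on the bench: a plate 110 mm across, 12 mm thick, with vial wells (some white caps 5 mm proud), and a central round hub 46 mm across rising to 60 mm above the underside. This point: on its axis, 30 mm above the underside. z up; +x points through the keyway to the rim tab (same side).
- hub_top (a point): Centre of the hub's top face, 60 mm above the carousel's underside; same axes. Grip the hub high up from above. A 26.4 mm bore runs right through, with one keyway along +x: an open slot 8.5 mm wide through the hub's wall from top to bottom.
- carousel_tab (a point): The tab on the carousel's rim, 10 mm wide, sticking out 11 mm from the plate's edge; this point is 60 mm from the carousel's axis along its +x, 6 mm above its underside.
- drive: Drive unit, a fixed box 150 mm (x) by 190 mm (y), 50 mm high, with a vertical spindle. Origin on the bench below the spindle's axis; the box reaches 75 mm to -y and 115 mm to +y of it; +y points to the reader on top.
- seat (a point): On the spindle's axis, on top of its 52 mm shoulder disc, 53 mm above the bench: the carousel's underside must rest here. Axes as the drive unit. A key (rib 5 mm wide, out to 20 mm from the axis) stands from here to 12 mm up: with keyway off the key the carousel is held 12 mm above the seat, and it drops when keyway and key come within about 0.1 rad.
- spindle_tip (a point): Top of the spindle, 42 mm above the seat: steel shaft 24 mm across, last 6 mm a cone down to 14 mm. The key's direction is not measured: at the start 0.5 to 1.3 rad anticlockwise (from above) of the direction to the reader. The spindle turns stiffly (0.15 N m), at least 1.6 rad either way, stays as left, and is dragged along by an unkeyed carousel pressed on hard.
- mark (a point): Where the carousel's tab point must come: 60 mm from the spindle's axis along the drive unit's +y, 6 mm above the seat. Just beyond stands the reader, a fixed white block 50 mm wide, 40 mm high above the unit's top, whose dark window (24 mm wide) faces the spindle from 74 mm away.
- small_bottle: bystander: amber glass bottle 36 mm across, 55 mm high, beside the drive unit; origin at the centre of its underside
- jar: bystander: amber jar with a white lid, 40 mm across, 45 mm high, beside the drive unit; origin at the centre of its underside
- big_bottle: bystander: amber reagent bottle 72 mm across, 130 mm high; origin at the centre of its underside
- beaker: bystander: glass beaker 70 mm across, 85 mm high; origin at the centre of its underside
- flask: bystander: conical glass flask 80 mm across at the foot, 120 mm high; origin at the centre of its underside
- dish: bystander: shallow glass dish 90 mm across, 16 mm high; origin at the centre of its underside
- spatula: bystander: thin steel lab spatula 190 mm long lying on the bench; origin at its middle
There are look-alikes about, which are no part of the job. Leave any blue or yellow look-alike of the drive alone.

How it is judged:
By the outcome, as a careful person would: the job done as asked, in the order asked, and still so for the second after the job is handed in, with the robot touching nothing.
It also fails if it takes over 72 s, if anything falls off the work surface, if the arm or the gripper's body presses on something with over 40 N, if the wrist force passes 120 N, or if a joint passes its speed limit or range.

ROBOT

A 6-joint arm with a two-finger parallel gripper is mounted at the origin on the work surface. World frame = base frame: x ahead of the robot, y to its left, z up, the work surface at z = 0. Lengths are in m, angles in rad, forces in N, time in s.
With the tool pointing down it reaches from about 0.3 to 0.825 m from the base axis. Payload 5.4 kg.
Tool frame: the origin (TCP) lies at the very end of the fingers, on their centre line; the grasp point (between the pads) lies 19 mm behind it; z points along the fingers, x is the direction in which the jaws open and shut, and the axes are right-handed (so a half turn about z gives the same grasp; the last joint's range is limited). The gripper opens to 92 mm and grips with 3 to 60 N. Pads are 20 mm wide; open, the fingers measure 128 mm over their backs; the gripper's body (75 mm by 189 mm) begins 69 mm behind the grasp point.
Start: joints at [-1.497, 0.158, 1.597, -0, 1.386, -0.21], TCP at [0.161, -0.552, 0.187] pointing down, gripper open.
Joint ranges: [-2.91, 2.91], [-0.94, 2.29], [0.18, 2.7], [-1.29, 4.43], [0.17, 2.64], [-3, 3]. Speed limits (rad/s): [2.57, 2.57, 3.14, 3.14, 3.14, 3.14].

INTERFACE

Orientations are given as a rotation vector (axis times angle).
In Python, from workcell import bot gives the robot as it stands. Calls block until the motion is done:
- bot.goto(position, orientation): joint-space move of the TCP to a pose.
- bot.line_to(position, rot=None, max_speed=0.15): straight line of the TCP; rot=None keeps the orientation; max_speed is the mean speed in m/s.
- bot.set_joints(angles): joint-space move.
- bot.set_gripper(opening, newtons=None): opening from 0.0 (shut) to 1.0 (fully open); newtons is the grip in N (None keeps the last); returns when the fingers have stopped.
- bot.hold(seconds).
- bot.inverse_kinematics(position, orientation): joint angles nearest the present ones, or None.
- bot.read_camera(name): name is "scene" or "side" or "wrist"; returns a dict with "pixels" (400x640x3 uint8, blue, green, red), "fx", "fy", "cx", "cy" (pixels), "R" (3x3) and "t" (3): a world point X has camera coordinates R X + t. Camera axes: x right, y down, z forward; pixel columns grow to the right and rows downward; lengths in m; the calibration is good to about 2 mm. A picture is of the moment at which its call begins. There is no depth.
A pose or a line that the arm cannot do raises bot.MotionError and nothing moves.
- bot.job_done(): hands the job in, once; it reports no verdict.
Readings, each from a call of its own:
- bot.current_clock(): time.
- bot.current_joints(): joint angles.
- bot.current_joint_vel(): joint speeds.
- bot.current_effort(): joint torques, N m.
- bot.current_ee_pos(): TCP position.
- bot.current_tool_rot(): TCP orientation.
- bot.current_contact_force(): force on the tool from outside, world axes, zero at the start.
- bot.current_ft_torque(): the same for the moment, N m.
- bot.current_opening(): opening from 0.0 (shut) to 1.0 (fully open).
Only numpy, scipy, OpenCV 4.12 (cv2) and the standard library are available. Lean on these libraries where they do the work, as an engineer would, in place of code of your own. Each camera call takes 0.05 s, during which the arm holds its last target.

## Working session

There is one attempt and no reset: what is moved stays moved. The work goes in short steps, each a Python script; the robot and the scene stay as the last script left them, time stands still between calls to the robot, and variables do not carry over. Pictures are saved under pics/ and viewed, and the job is handed in when it is done.

```bash
ls; mkdir -p pics
python3 - <<'E'
from workcell import bot
import cv2
for n in ["scene","side","wrist"]:
    c=bot.read_camera(n); cv2.imwrite(f"pics/{n}0.png",c["pixels"])
    print(n,c["fx"],c["cx"],c["cy"],c["R"],c["t"])
print(bot.current_clock(),bot.current_tool_rot(),bot.current_contact_force())
E
```

```text
pics
scene 469.14233298426086 314.2933144899421 201.14576641750588 [[ 0.31882043  0.947814    0.00146651]
 [ 0.76087101 -0.25501434 -0.59669338]
 [-0.56518036  0.19135387 -0.80246798]] [-0.20591479 -0.32428865  2.12308324]
side 390.64296587678314 320.48398041955176 197.9481073416056 [[-0.99566118 -0.09223507 -0.01230846]
 [-0.03988136  0.54248931 -0.8391155 ]
 [ 0.08407309 -0.83498386 -0.54381401]] [0.49928498 0.06909416 1.23186902]
wrist 309.08000465178446 319.10440661957364 203.15275143947653 [[ 0.28128432 -0.95962342 -0.00142263]
 [-0.92720131 -0.27216228  0.25734302]
 [-0.24733958 -0.07106749 -0.96631907]] [-0.57458568 -0.0291317   0.39064413]
0.15 [-2.51235404e+00  1.88431381e+00  1.45855893e-03] [-0.17135792 -0.0819404   0.61135679]
```

View pics/scene0.png

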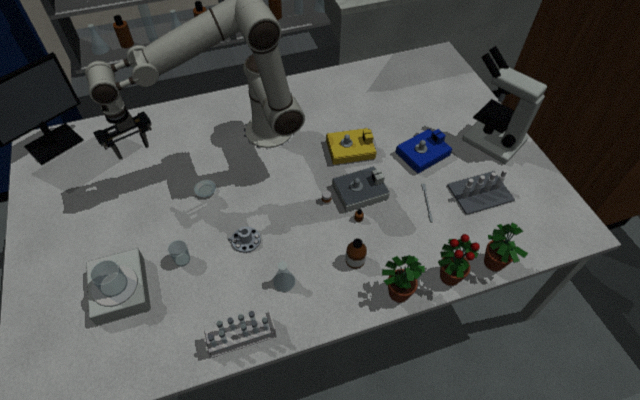

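View pics/side0.png

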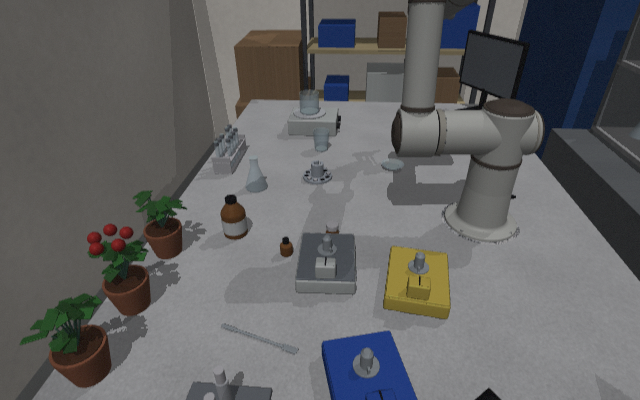

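View pics/wrist0.png

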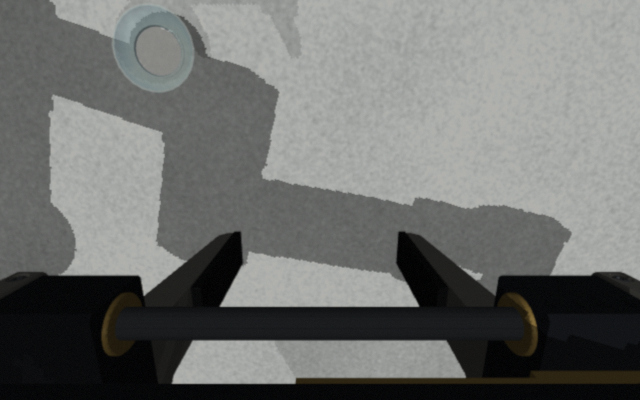

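The grey drive is at scene (360,188) and side (327,262). The carousel is at scene (245,240) and side (317,175). The bystanders and the yellow and blue look-alikes are around them. I'll get rough positions by casting rays.

```bash
cat > h.py <<'E'
from workcell import bot
import cv2, numpy as np
from scipy.spatial.transform import Rotation as Ro
def ray(c,u,v):
    d=np.array([(u-c["cx"])/c["fx"],(v-c["cy"])/c["fy"],1.]); R=np.array(c["R"]);t=np.array(c["t"])
    return -R.T@t, R.T@d
def cast(c,u,v,z):
    o,d=ray(c,u,v); return o+d*(z-o[2])/d[2]
def proj(c,X):
    p=np.array(c["R"])@np.array(X)+np.array(c["t"]); return np.array([c["fx"]*p[0]/p[2]+c["cx"],c["fy"]*p[1]/p[2]+c["cy"]])
def down(yaw): # tool z down, tool x (jaw) at angle yaw in world
    x=np.array([np.cos(yaw),np.sin(yaw),0]);z=np.array([0,0,-1.]);y=np.cross(z,x)
    return Ro.from_matrix(np.c_[x,y,z]).as_rotvec()
def yaw_now():
    m=Ro.from_rotvec(bot.current_tool_rot()).as_matrix(); return np.arctan2(m[1,0],m[0,0])
def shot(n,f):
    c=bot.read_camera(n); cv2.imwrite("pics/"+f,c["pixels"]); return c
E
python3 - <<'E'
from h import *
s=bot.read_camera("scene"); d=bot.read_camera("side")
print("tri")
def tri(a,b):
    o1,d1=ray(s,*a);o2,d2=ray(d,*b)
    A=np.c_[d1,-d2];k=np.linalg.lstsq(A,o2-o1,rcond=None)[0]
    return (o1+d1*k[0]+o2+d2*k[1])/2
print("hubtop",cast(s,245,233,.06),cast(d,317,164,.06))
print("spindle tip",cast(s,355,181,.095),cast(d,327,238,.095),tri((355,181),(327,238)))
print("box tops",[cast(s,*p,.05) for p in [(331,185),(382,169),(389,187),(345,209)]])
print("bottle,jar",cast(s,360,220,0),cast(s,326,202,0), "flask", cast(s,285,288,0),"beaker",cast(s,180,262,0),"big",cast(s,356,266,0))
w=bot.read_camera("wrist")
print("cam",-w["R"].T@w["t"], yaw_now(), w["R"])
o=-w["R"].T@w["t"]; m=Ro.from_rotvec(bot.current_tool_rot()).as_matrix()
print("cam in tool", m.T@(o-bot.current_ee_pos()), "R c in tool\n", w["R"]@m)
E
```

```text
tri
hubtop [ 0.54793403 -0.23522464  0.06      ] [ 0.53435241 -0.22462738  0.06      ]
spindle tip [0.47318997 0.22477122 0.095     ] [0.46058663 0.24512904 0.095     ] [0.46253324 0.22943172 0.08171341]
box tops [array([0.42888649, 0.14309055, 0.05      ]), array([0.41640817, 0.36919232, 0.05      ]), array([0.51159547, 0.35797249, 0.05      ]), array([0.55662362, 0.15409465, 0.05      ])]
bottle,jar [0.59183177 0.20607845 0.        ] [0.46741223 0.10951862 0.        ] flask [ 0.77739462 -0.15323161  0.        ] beaker [ 0.55526222 -0.48775681  0.        ] big [0.77542783 0.11653749 0.        ]
cam [ 0.23124319 -0.53168681  0.38457236] -1.286974056640425 [[ 2.81283669e-01 -9.59624456e-01 -6.32713133e-04]
 [-9.27218087e-01 -2.71954544e-01  2.57502126e-01]
 [-2.47277407e-01 -7.18444799e-02 -9.66277525e-01]]
cam in tool [ 0.00028014 -0.07310973 -0.19779172] R c in tool
 [[ 9.99999143e-01 -1.30931154e-03  2.33002547e-05]
 [ 1.27112427e-03  9.66248926e-01 -2.57607060e-01]
 [ 3.14774051e-04  2.57606869e-01  9.66249762e-01]]
```

Run:
```python
from h import *
p=[0.541,-0.23,0.2]
for y in np.linspace(-3,3,9):
    print(round(y,2), np.round(bot.inverse_kinematics(p,down(y)),2) if bot.inverse_kinematics(p,down(y)) is not None else None)
y=np.arctan2(p[1],p[0])
bot.goto(p,down(y)); print(bot.current_clock(),bot.current_joints())
shot("wrist","w1.png")
```

```text
-3.0 [-0.61  0.18  1.54  0.    1.41  2.39]
-2.25 [-0.61  0.18  1.54 -0.    1.41  1.64]
-1.5 [-0.61  0.18  1.54 -0.    1.41  0.89]
-0.75 [-0.61  0.18  1.54  0.    1.41  0.14]
0.0 [-0.61  0.18  1.54 -0.    1.41 -0.61]
0.75 [-0.61  0.18  1.54  0.    1.41 -1.36]
1.5 [-0.61  0.18  1.54 -0.    1.41 -2.11]
2.25 [-0.61  0.18  1.54  0.    1.41 -2.86]
3.0 [-0.61  0.18  1.54 -0.    1.41  2.68]
2.1083 [-6.08958908e-01  1.82907698e-01  1.54383619e+00 -3.33789158e-04
  1.41489774e+00 -2.05385055e-01]
```

View pics/w1.png

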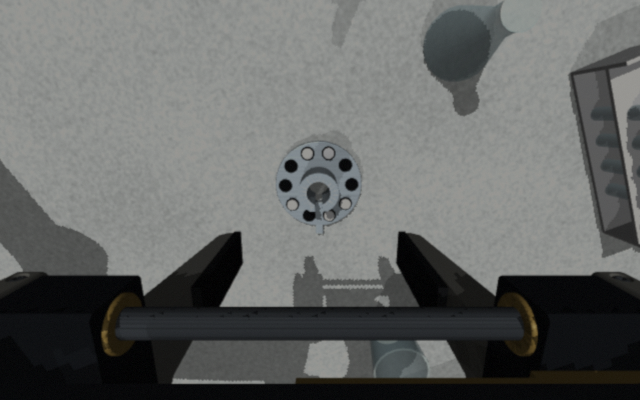

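Run:
```python
import cv2
i=cv2.imread("pics/w1.png")[125:250,250:390]
cv2.imwrite("pics/w1z.png",cv2.resize(i,None,fx=5,fy=4.8,interpolation=cv2.INTER_CUBIC)[:600,:800])
```

```text
(no output)
```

View pics/w1z.png

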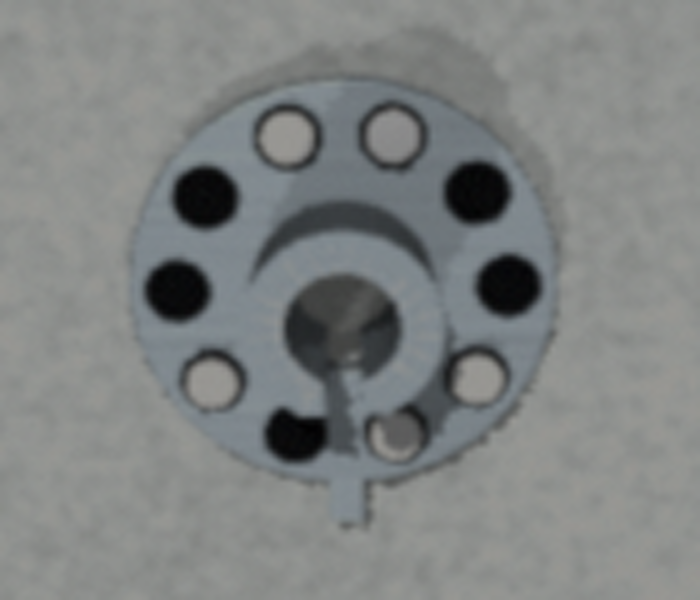

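```bash
cat >> h.py <<'E'
from scipy.optimize import least_squares
def circ(P,r=None):
    f=lambda q:np.hypot(P[:,0]-q[0],P[:,1]-q[1])-(q[2] if r is None else r)
    x0=list(P.mean(0)[:2])+([.05] if r is None else [])
    return least_squares(f,x0,loss="soft_l1",f_scale=.0005).x
def tobin(c,contour,z): return np.array([cast(c,u,v,z) for u,v in contour.reshape(-1,2).astype(float)])
E
python3 - <<'E'
from h import *
c=bot.read_camera("wrist"); im=c["pixels"].astype(int)
m=((im[...,0]-im[...,2])>12).astype(np.uint8)*255
roi=np.zeros_like(m);roi[125:250,250:390]=255;m&=roi
cn=max(cv2.findContours(m,cv2.RETR_EXTERNAL,cv2.CHAIN_APPROX_NONE)[0],key=cv2.contourArea)
P=tobin(c,cn,.012); q=circ(P); print("plate",q,np.array(proj(c,[q[0],q[1],.012])))
d=np.hypot(P[:,0]-q[0],P[:,1]-q[1]); T=P[d>.0595]; a=np.arctan2(T[:,1]-q[1],T[:,0]-q[0]); print("tab",len(T),d.max(),a.min(),a.max(),a.mean(), (a.min()+a.max())/2)
# white caps / dark wells ring check
cv2.imwrite("pics/m1.png",m[125:250,250:390])
# bore: canny edge by manual points from zoom
z=np.array([[285,327],[402,327],[343,274],[305,285],[382,285],[300,370],[388,365],[290,350],[398,350]])
B=np.array([cast(c,250+(x+.5)/5-.5,125+(y+.5)/4.8-.5,.06) for x,y in z]); print("bore",circ(B))
z=np.array([[248,320],[446,320],[346,229],[290,245],[405,245],[258,370],[440,370],[275,395],[425,393]])
B=np.array([cast(c,250+(x+.5)/5-.5,125+(y+.5)/4.8-.5,.06) for x,y in z]); print("hub",circ(B))
print(bot.current_ee_pos(),bot.current_clock())
E
```

```text
plate [ 0.5384207  -0.23875414  0.05089081] [319.25875493 186.1247354 ]
tab 6 0.06207757748198009 -2.022315536046787 -1.93498730978713 -1.985692797524149 -1.9786514229169585
bore [ 0.53815118 -0.23652336  0.01330855]
hub [ 0.53937711 -0.23660982  0.02308714]
[ 0.54056457 -0.23099746  0.19994936] 2.2083
```

View pics/m1.png

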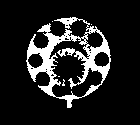

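Run:
```python
from h import *
c=bot.read_camera("wrist")
for px in [(349,505),(349,520),(348,495)]:
    t=cast(c,250+(px[0]+.5)/5-.5,125+(px[1]+.5)/4.8-.5,.012)
    d=t[:2]-np.array([.5388,-.2366]); print(t,np.arctan2(d[1],d[0]),np.hypot(*d))
# plate edges
z=np.array([[130,290],[557,290],[345,77],[200,130],[490,130],[160,380],[530,380],[250,460],[440,460]])
B=np.array([cast(c,250+(x+.5)/5-.5,125+(y+.5)/4.8-.5,.012) for x,y in z]); print("plate",circ(B))
bot.goto([.467,.235,.25],down(-.6)); print(bot.current_clock(),bot.current_joints())
shot("wrist","w2.png")
i=cv2.imread("pics/w2.png")[100:300,200:440]
cv2.imwrite("pics/w2z.png",cv2.resize(i,None,fx=3,fy=3,interpolation=cv2.INTER_CUBIC))
```

```text
[ 0.51554451 -0.2930109   0.012     ] -1.9618196559910615 0.06101645031080093
[ 0.51382637 -0.29705118  0.012     ] -1.9625621846813799 0.06540663400320422
[ 0.51644174 -0.2902264   0.012     ] -1.9658088056508063 0.058100621650487815
plate [ 0.53850739 -0.23601471  0.05438944]
3.9833 [ 2.33472728e-01 -1.41217744e-02  1.65557695e+00 -2.94846864e-04
  1.50035448e+00  8.34538215e-01]
```

View pics/w2.png

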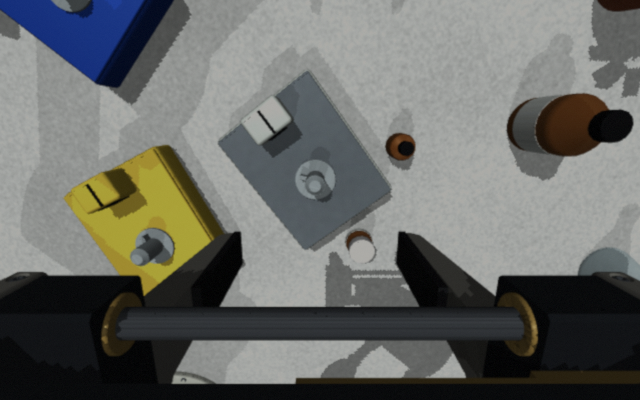

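View pics/w2z.png

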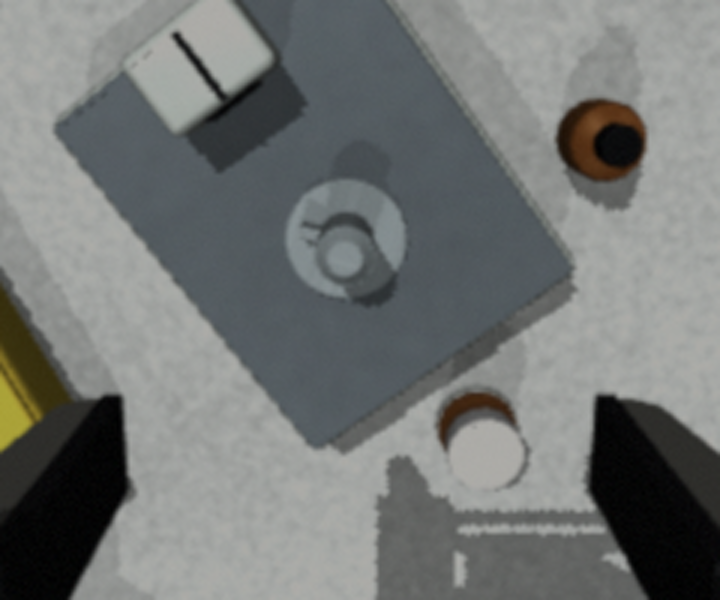

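Run:
```python
from h import *
c=bot.read_camera("wrist")
i=c["pixels"][150:210,285:350]
i=np.clip((i.astype(float)-60)*1.9,0,255).astype(np.uint8)
cv2.imwrite("pics/w2k.png",cv2.resize(i,None,fx=10,fy=10,interpolation=cv2.INTER_CUBIC))
f=lambda x,y:(200+(x+.5)/3-.5,100+(y+.5)/3-.5)
K=[f(57,125),f(318,446),f(572,265),(308,71)]
W=np.array([cast(c,*k,.05) for k in K]);print(W)
print("sides",[np.linalg.norm(W[i]-W[(i+1)%4]) for i in range(4)])
# +y dir: from bottom->left, and right->top
for a,b in((1,0),(2,3)):
    d=W[b]-W[a];print("ydir",np.arctan2(d[1],d[0]))
for a,b in((1,2),(0,3)):
    d=W[b]-W[a];print("xdir+90",np.arctan2(d[1],d[0])+np.pi/2)
print("disc",circ(np.array([cast(c,*f(x,y),.053) for x,y in[(286,238),(407,238),(346,178),(346,299),(303,195),(390,195),(303,281)]])))
print("tip",cast(c,*f(343,257),.095), "tip top r7 z.095")
print("line",cast(c,*f(176,36),.09),cast(c,*f(224,99),.09))
```

```text
[[0.3901016  0.3445986  0.05      ]
 [0.3972708  0.16315747 0.05      ]
 [0.53815947 0.17028985 0.05      ]
 [0.53059136 0.34857606 0.05      ]]
sides [np.float64(0.18158271803592355), np.float64(0.1410690941829941), np.float64(0.17844676567130224), np.float64(0.14054605522921607)]
ydir 1.610288310048424
ydir 1.6132200680249738
xdir+90 1.62137738620071
xdir+90 1.5991001042170905
disc [0.46342531 0.23592981 0.02645061]
tip [0.46323817 0.2371149  0.095     ] tip top r7 z.095
line [0.45894009 0.33980206 0.09      ] [0.46005711 0.31148192 0.09      ]
```

View pics/w2k.png

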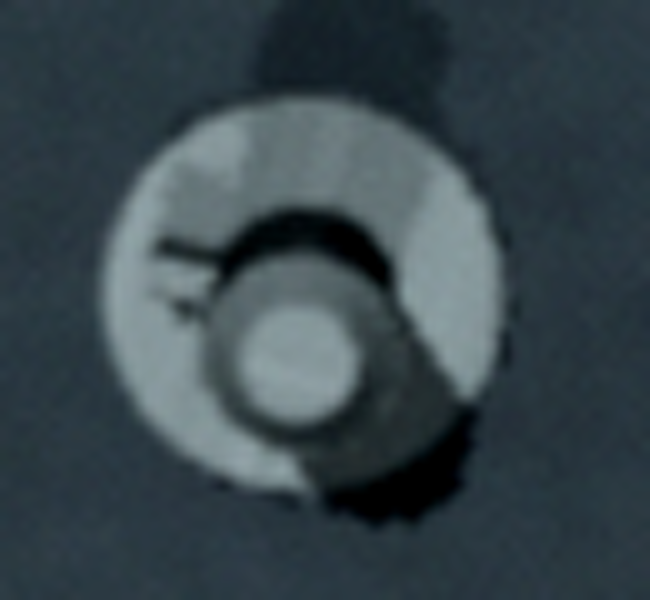

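Run:
```python
from h import *
c=bot.read_camera("wrist")
f=lambda x,y:(285+(x+.5)/10-.5,150+(y+.5)/10-.5)
A=np.array([.4633,.2365])
for p in [(155,272),(155,248),(155,298)]:
    k=cast(c,*f(*p),.065)[:2]-A; print(np.hypot(*k),np.arctan2(k[1],k[0]))
y=-1.9635
print(bot.current_joints(),bot.current_clock())
```

```text
0.019100001151703593 2.262835819214112
0.020104253010481746 2.116419838739934
0.0185184684281681 2.4360121015878025
[ 2.33317706e-01 -1.40541040e-02  1.65557812e+00 -1.03750938e-04
  1.50045188e+00  8.34641747e-01] 4.1333
```

Run:
```python
from h import *
H=[.5387,-.2364]
bot.goto([*H,.15],down(.4))
bot.line_to([*H,.034]); 
print(bot.current_contact_force(),bot.current_ee_pos())
bot.set_gripper(0.0,30); print("open",bot.current_opening()*92)
print(bot.current_contact_force())
c=shot("wrist","w3.png")
bot.line_to([*H,.15]); bot.hold(.2)
print("open",bot.current_opening()*92, bot.current_contact_force(),bot.current_ft_torque(),bot.current_clock(),bot.current_joints())
shot("wrist","w4.png"); shot("side","s4.png")
```

```text
[-0.76811336 -0.73220922 -0.7674083 ] [ 0.53959975 -0.23684358  0.03516423]
open 0.5522689644060643
[-9.21004377e-02  2.27379948e-04  5.51422546e-01]
open 0.3341970834854893 [0.37333427 0.01097632 0.19846866] [-0.01525437 -0.08625216 -0.02191956] 9.3583 [-6.18815991e-01  2.22835927e-01  1.60034376e+00 -2.41422656e-05
  1.32060060e+00 -1.01879953e+00]
```

View pics/w4.png

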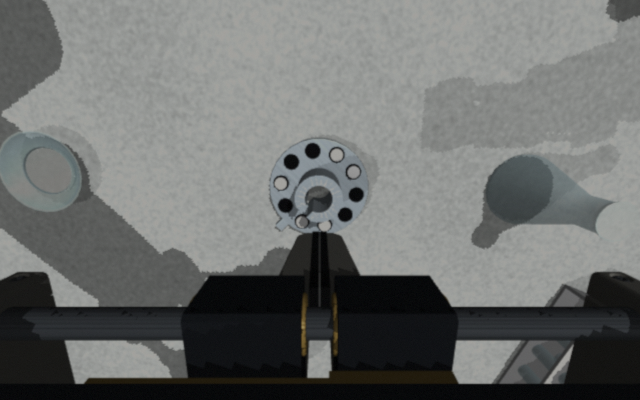

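View pics/w3.png

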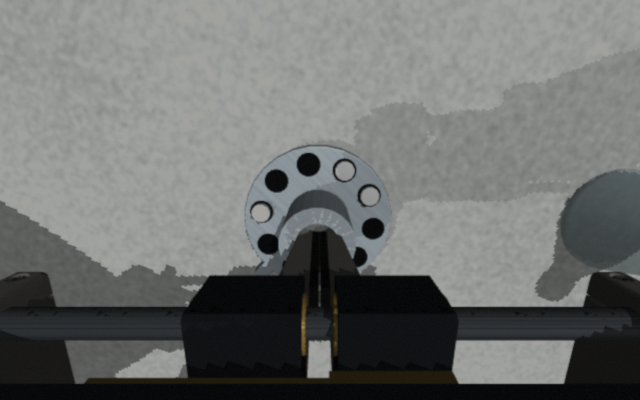

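View pics/s4.png

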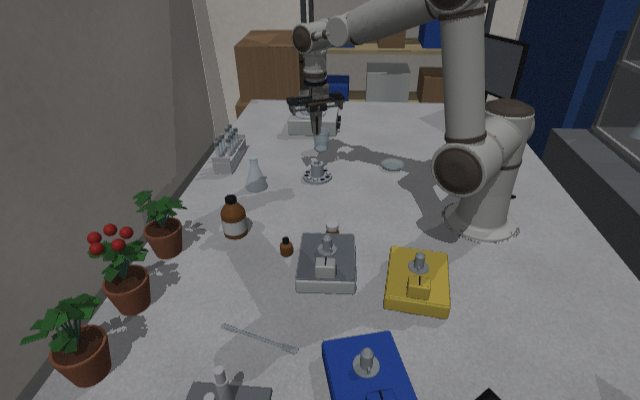

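Run:
```python
from h import *
c=bot.read_camera("wrist");s=bot.read_camera("scene")
print(bot.current_ee_pos(),bot.current_opening(),yaw_now())
i=c["pixels"][130:240,255:385]
cv2.imwrite("pics/w5z.png",cv2.resize(i,None,fx=5,fy=5,interpolation=cv2.INTER_CUBIC))
i=s["pixels"][200:270,200:300]
cv2.imwrite("pics/s5z.png",cv2.resize(i,None,fx=6,fy=6,interpolation=cv2.INTER_CUBIC))
```

```text
[ 0.53854639 -0.23628406  0.14962934] 0.007181397380315022 0.4000449924323523
```

View pics/w5z.png

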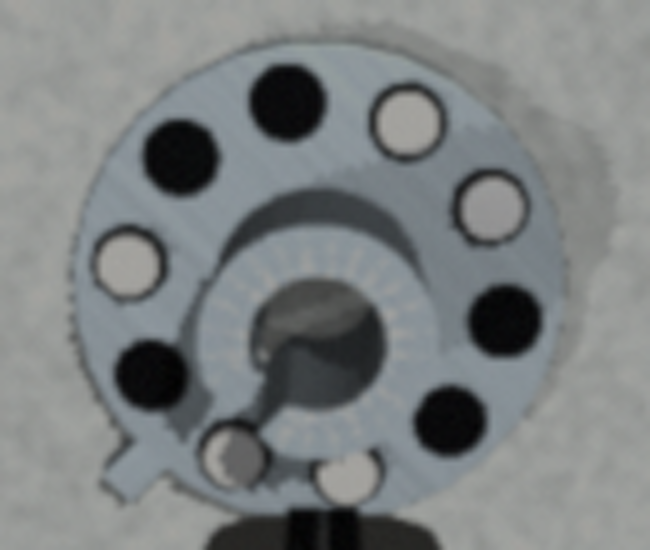

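View pics/s5z.png

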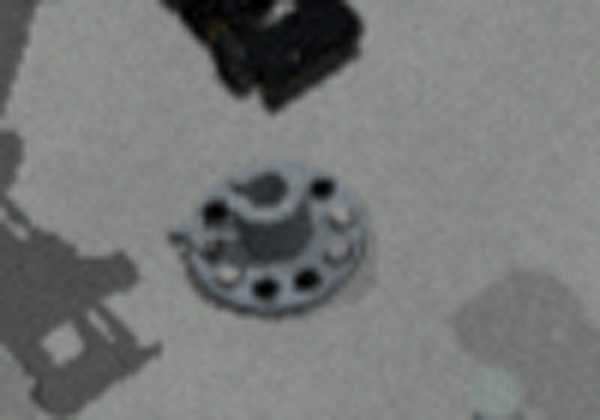

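Run:
```python
import cv2
i=cv2.imread("pics/w3.png")[130:310,230:410]
cv2.imwrite("pics/w3z.png",cv2.resize(cv2.convertScaleAbs(i,alpha=1.6),None,fx=3.3,fy=3.3,interpolation=cv2.INTER_CUBIC))
```

```text
(no output)
```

View pics/w3z.png

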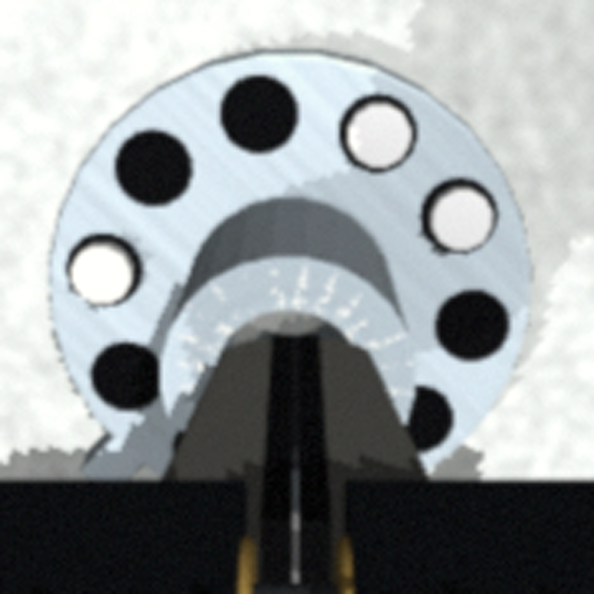

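The fingers ended up fully shut and the carousel hasn't moved, so there was no grasp. I'll retry, closing in steps and watching the opening and force.

Run:
```python
from h import *
H=[.5387,-.2364]
bot.set_gripper(1.0,20); print("open",bot.current_opening(),bot.current_clock())
bot.line_to([*H,.036]); bot.hold(.2)
print(bot.current_ee_pos(),bot.current_contact_force())
shot("wrist","w6a.png")
for o in (.6,.5,.45):
    bot.set_gripper(o,20); print(o,bot.current_opening(),bot.current_contact_force(),bot.current_clock())
shot("wrist","w6.png")
a=[cv2.imread(f"pics/{n}.png")[130:310,150:490] for n in("w6a","w6")]
cv2.imwrite("pics/w6z.png",cv2.resize(np.vstack(a),None,fx=1.6,fy=1.6))
```

```text
open 0.9986260716454167 10.9333
[ 0.53944963 -0.23693502  0.03718324] [ 0.88623363 -0.06502008 -0.53363875]
0.6 0.5951045452161091 [-0.1739848   0.34704981  0.00497845] 12.7833
0.5 0.4978070755591864 [ 0.31241551 -0.76035224 -0.0999122 ] 13.125
0.45 0.44870174723380885 [ 0.44952204  0.6681835  -0.55106996] 13.4083
```

View pics/w6z.png

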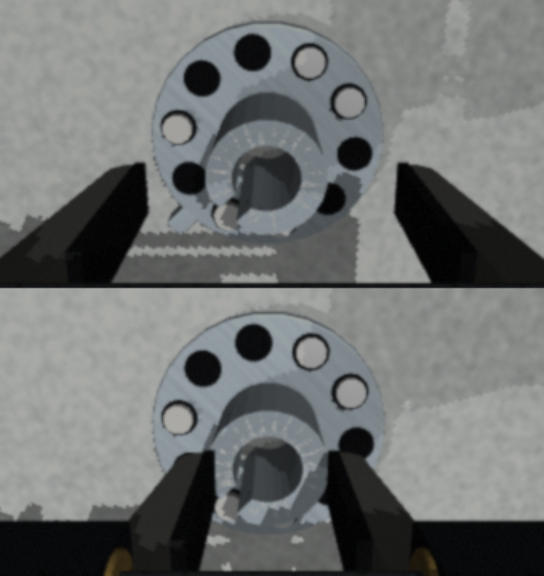

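At opening 0.449 the finger gap measures 73 px, which puts the visible tips about 0.18 m from the camera. That's around 26–28 mm short of the stated TCP. The fingers also closed at a nominal 34 mm without touching anything, so the real tips must have been above the hub top. I'll go lower in guarded steps.

Run:
```python
from h import *
H=[.5387,-.2364]
bot.set_gripper(.8,20)
for z in (.025,.018,.013):
    bot.line_to([*H,z],max_speed=.1); f=bot.current_contact_force(); print(z,bot.current_ee_pos(),f)
    if np.linalg.norm(f)>4: print("STOP");break
shot("wrist","w7a.png");shot("side","s7.png")
for o in (.55,.48,.40):
    bot.set_gripper(o,15); print(o,bot.current_opening(),bot.current_contact_force(),bot.current_clock())
shot("wrist","w7.png")
a=[cv2.imread(f"pics/{n}.png")[130:310,150:490] for n in("w7a","w7")]
cv2.imwrite("pics/w7z.png",cv2.resize(np.vstack(a),None,fx=1.6,fy=1.6))
cv2.imwrite("pics/s7z.png",cv2.resize(cv2.imread("pics/s7.png")[80:220,240:400],None,fx=4,fy=4,interpolation=cv2.INTER_CUBIC))
```

```text
0.025 [ 0.5378786  -0.23584361  0.02397318] [-0.25881946  0.66571851  0.07537806]
0.018 [ 0.53827989 -0.23610545  0.0174142 ] [-0.04992344  0.09324712  0.33023941]
0.013 [ 0.53845    -0.23622564  0.0126347 ] [ 1.19258279  0.4060879  -0.10093824]
0.55 0.5535974279179091 [ 0.44714211  0.53609937 -0.32546771] 15.4667
0.48 0.49889656053104353 [-2.20361084 -0.59893395  0.17483157] 15.7083
0.4 0.4978387512435511 [-2.60588564 -0.45721127  0.77063566] 15.925
```

View pics/w7z.png

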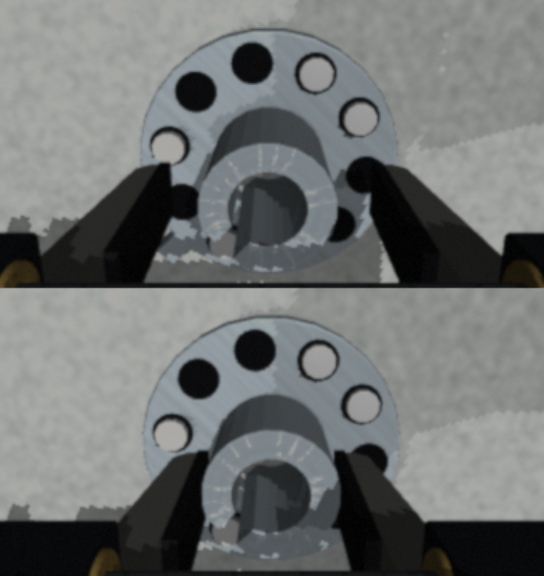

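View pics/s7z.png

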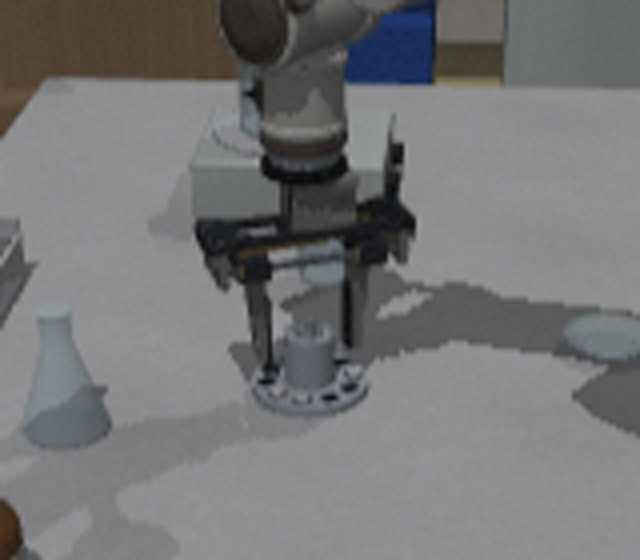

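Run:
```python
from h import *
bot.set_gripper(.3,30); p0=bot.current_ee_pos(); print(bot.current_opening(),p0,yaw_now(),bot.current_ft_torque())
p=bot.current_ee_pos(); bot.line_to([.5387,-.2364,.06]); bot.hold(.1)
print(bot.current_opening(),bot.current_contact_force(),bot.current_ee_pos())
bot.line_to([.5387,-.2364,.15]); 
bot.goto([.4633,.2365,.150],down(-1.21)); bot.hold(.2)
F=np.mean([bot.current_contact_force() for _ in range(5)],0)
print(bot.current_opening(),F,bot.current_ft_torque(),bot.current_ee_pos(),yaw_now(),bot.current_joints(),bot.current_clock())
shot("wrist","w8.png");shot("side","s8.png");shot("scene","c8.png")
a=cv2.imread("pics/w8.png")[130:310,210:430]
cv2.imwrite("pics/w8z.png",cv2.resize(a,None,fx=3,fy=3,interpolation=cv2.INTER_CUBIC))
cv2.imwrite("pics/s8z.png",cv2.resize(cv2.imread("pics/s8.png")[150:300,220:440],None,fx=3.5,fy=3.5,interpolation=cv2.INTER_CUBIC))
```

```text
0.4953701181789639 [ 0.53844241 -0.23649076  0.01299478] 0.4001024541267114 [-0.30245857  0.55577894 -0.01186697]
0.4944321706581889 [-0.6468112  -0.12505851 -4.17176949] [ 0.53768524 -0.23549663  0.0582543 ]
0.49361917688681745 [ 0.68136344  0.16916429 -4.17060402] [ 0.01269267 -0.03070039  0.04533668] [0.46353264 0.23619317 0.14998366] -1.2105073721494153 [ 2.38707113e-01  4.77097203e-02  1.79155060e+00 -1.46037276e-05
  1.30229007e+00  1.44921836e+00] 19.825
```

View pics/w8z.png

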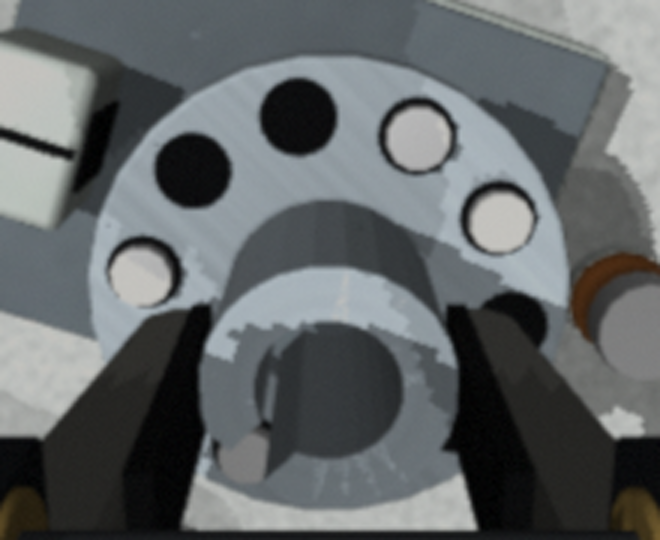

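View pics/s8z.png

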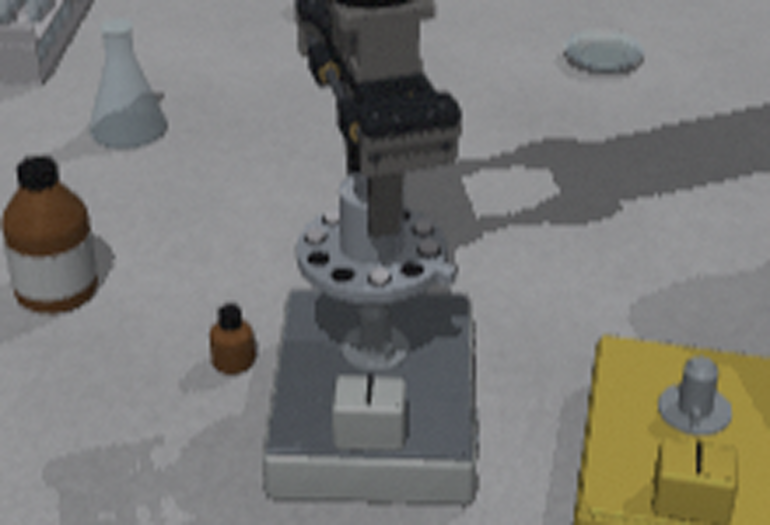

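Run:
```python
from h import *
c=bot.read_camera("wrist")
f=lambda x,y:(210+(x+.5)/3-.5,130+(y+.5)/3-.5)
e=bot.current_ee_pos(); zt=.197
H=circ(np.array([cast(c,*f(x,y),zt) for x,y in[(198,385),(459,385),(329,266),(240,300),(418,298),(329,509),(260,490),(400,490)]]));print("hub",H)
B=circ(np.array([cast(c,*f(x,y),zt) for x,y in[(403,390),(329,322),(375,338),(329,457),(380,440),(285,338)]]));print("bore",B)
# plate far edge z=.149
P=circ(np.array([cast(c,*f(x,y),.149) for x,y in[(90,250),(568,250),(329,55),(180,95),(480,100),(110,190),(545,190)]]));print("plate",P)
# cap/well angles: wells symmetric about +x axis; gap opposite tab
print(e)
```

```text
hub [0.46491394 0.23618884 0.02326638]
bore [0.46508393 0.23606759 0.01293615]
plate [0.46596415 0.23667888 0.05439762]
[0.46338888 0.23637336 0.15001364]
```

```bash
cat >> h.py <<'E'
F0=np.array([0,0,-4.17])
def force(n=3):
    r=[]
    for _ in range(n): r.append(bot.current_contact_force()); bot.hold(.01)
    return np.mean(r,0)-F0
E
python3 - <<'E'
from h import *
xy=np.array([.4617,.2364]); yaw=-1.21; rot=down(yaw)
bot.line_to([*xy,.113],rot=rot,max_speed=.1)
z=.113; print(force(),bot.current_ee_pos(),bot.current_clock())
while z>.0745:
    z-=.003 if z>.0855 else .0015
    bot.line_to([*xy,z],rot=rot,max_speed=.04); F=force()
    print(round(z,4),np.round(F,1),np.round(bot.current_ee_pos(),4),round(bot.current_clock(),2))
    if F[2]>3.5: print("contact");break
    L=np.hypot(*F[:2])
    if L>2: xy=xy+F[:2]/L*min(.0004,L*1e-4)
print(xy,z)
shot("side","s9.png");cv2.imwrite("pics/s9z.png",cv2.resize(cv2.imread("pics/s9.png")[150:300,220:440],None,fx=3.5,fy=3.5,interpolation=cv2.INTER_CUBIC))
E
```

```text
[0.37174779 0.09535274 1.120685  ] [0.46197932 0.23647686 0.11331015] 20.5667
0.11 [ 0.2 -0.2  0.9] [0.4619 0.2365 0.1104] 20.84
0.107 [0.6 0.4 0.6] [0.4615 0.2364 0.1068] 21.12
0.104 [ 0.5 -0.1  0.9] [0.4615 0.2364 0.1038] 21.39
0.101 [ 0.4 -0.1  0.3] [0.4615 0.2364 0.1008] 21.67
0.098 [ 0.2 -0.6  0.5] [0.4615 0.2364 0.0978] 21.94
0.095 [0.2 0.3 0.9] [0.4616 0.2363 0.0948] 22.22
0.092 [ 0.  -0.4  0.6] [0.4615 0.2364 0.0918] 22.49
0.089 [0.2 0.3 0.2] [0.4615 0.2363 0.0888] 22.77
0.086 [-0.1  0.2  0.9] [0.4615 0.2364 0.0858] 23.04
0.083 [ 0.1 -0.2  0.3] [0.4615 0.2364 0.0828] 23.32
0.0815 [ 0.  -0.3  0.5] [0.4616 0.2364 0.0814] 23.59
0.08 [0.2 0.2 0.6] [0.4616 0.2364 0.0799] 23.87
0.0785 [-0.5 -0.4  0.4] [0.4616 0.2364 0.0784] 24.14
0.077 [-0.6  0.   5.8] [0.4623 0.2366 0.0778] 24.42
contact
[0.4617 0.2364] 0.07699999999999997
```

View pics/s9z.png

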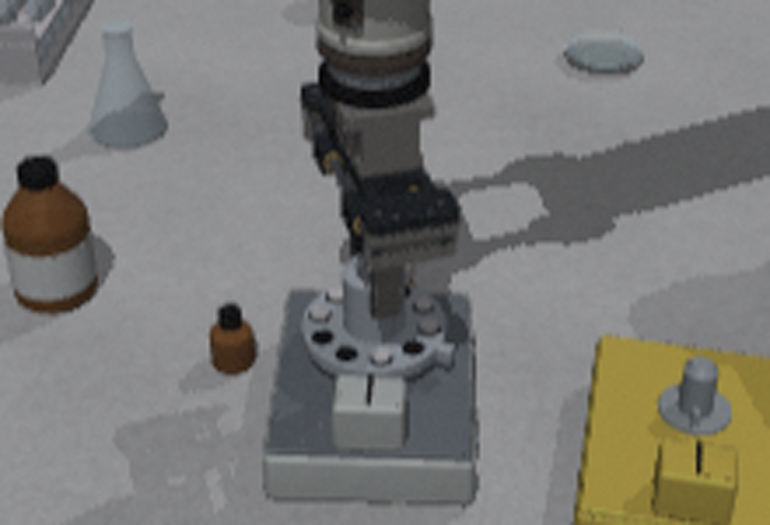

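The carousel is resting on the key: contact at z = 0.0778 m against 0.0776 m predicted, pressing with 5.8 N. Next is a slow clockwise sweep with light force.

Run:
```python
from h import *
xy=np.array([.4617,.2364]); yaw=-1.21; z=.0772
while yaw>-2.3 and bot.current_clock()<42:
    yaw-=.05
    bot.line_to([*xy,z],rot=down(yaw),max_speed=.04); F=force(2); e=bot.current_ee_pos()
    print(round(yaw,2),round(z,4),np.round(F,1),np.round(e,4),np.round(bot.current_ft_torque()[2],2),round(bot.current_clock(),2))
    while F[2]<2 and z>.066:
        z-=.001
        bot.line_to([*xy,z],rot=down(yaw),max_speed=.04); F=force(2); e=bot.current_ee_pos()
        print("  low",round(z,4),np.round(F,1),np.round(e,4),round(bot.current_clock(),2))
    if F[2]>7: z+=.0004
    L=np.hypot(*F[:2])
    if L>3: xy=xy+F[:2]/L*.0003
    if e[2]<.0745: print("DROP");break
print(xy,z,yaw)
```

```text
-1.26 0.0772 [-1.7 -1.3  8. ] [0.462  0.2363 0.0777] 0.07 24.73
-1.31 0.0776 [-1.5 -2.6  7.6] [0.4617 0.2362 0.0777] 0.08 25.0
-1.36 0.078 [-1.7 -2.1  6.5] [0.4615 0.2363 0.0777] 0.01 25.27
-1.41 0.078 [-2.7 -2.8  5. ] [0.4614 0.2363 0.0777] 0.03 25.53
-1.46 0.078 [-2.2 -1.6  4.5] [0.4612 0.2363 0.0777] 0.07 25.8
-1.51 0.078 [-1.5 -0.7  3.4] [0.4613 0.2364 0.0777] 0.03 26.07
-1.56 0.078 [-0.4  0.1  1.4] [0.4615 0.2364 0.0778] 0.03 26.33
  low 0.077 [-0.2 -0.1  4.1] [0.4618 0.2363 0.0772] 26.6
-1.61 0.077 [0.  0.8 1.1] [0.4614 0.2361 0.0767] -0.04 26.87
  low 0.076 [-0.5  0.8  0.2] [0.4614 0.2361 0.0758] 27.13
  low 0.075 [ 0.4 -0.3  1. ] [0.4614 0.2362 0.0749] 27.4
  low 0.074 [ 0.2 -0.5  1.1] [0.4614 0.2362 0.0739] 27.67
  low 0.073 [ 0.5 -0.1  0.8] [0.4614 0.2362 0.0729] 27.93
  low 0.072 [-0.2 -0.1  0.9] [0.4614 0.2362 0.0719] 28.2
  low 0.071 [0.1 0.  1. ] [0.4615 0.2362 0.071 ] 28.47
  low 0.07 [-0.  -0.9  1.2] [0.4614 0.2362 0.0699] 28.73
  low 0.069 [ 0.3 -0.1 -0.1] [0.4615 0.2362 0.069 ] 29.0
  low 0.068 [-0.4 -0.3  0.7] [0.4614 0.2362 0.0679] 29.27
  low 0.067 [0.3 0.4 0.3] [0.4614 0.2362 0.0669] 29.53
  low 0.066 [-0.5 -0.   1.3] [0.4616 0.2362 0.066 ] 29.8
DROP
[0.4614909  0.23618488] 0.06599999999999999 -1.6100000000000003
```

Run:
```python
from h import *
xy=np.array([.4615,.2362]); yaw=-1.61; z=.066
while z>.0635:
    z-=.0007
    bot.line_to([*xy,z],rot=down(yaw),max_speed=.04); F=force(2); e=bot.current_ee_pos()
    print(round(z,4),np.round(F,1),np.round(e,4),round(bot.current_clock(),2))
    if F[2]>3: break
while yaw>-2.3079:
    yaw=max(yaw-.1,-2.308)
    bot.line_to([*xy,z],rot=down(yaw),max_speed=.04); F=force(2); e=bot.current_ee_pos()
    print(round(yaw,2),np.round(F,1),np.round(e,4),np.round(bot.current_ft_torque()[2],2),round(bot.current_clock(),2))
    L=np.hypot(*F[:2])
    if L>3: xy=xy+F[:2]/L*.0003
    if F[2]>8: z+=.0004
    if L>20 or F[2]>20: print("STOP");break
print(xy,z,yaw,yaw_now(),bot.current_joints()[5])
shot("wrist","w10.png");shot("side","s10.png")
cv2.imwrite("pics/w10z.png",cv2.resize(cv2.imread("pics/w10.png")[130:330,200:440],None,fx=3,fy=3,interpolation=cv2.INTER_CUBIC))
cv2.imwrite("pics/s10z.png",cv2.resize(cv2.imread("pics/s10.png")[150:300,220:440],None,fx=3.5,fy=3.5,interpolation=cv2.INTER_CUBIC))
```

```text
0.0653 [-2.1 -0.9  8. ] [0.4617 0.2362 0.0659] 30.07
-1.71 [-1.2 -0.3  8.5] [0.4621 0.2365 0.0659] -0.18 30.33
-1.81 [-1.5 -1.7  7.8] [0.4617 0.236  0.0659] -0.0 30.6
-1.91 [-2.8 -2.2  8.7] [0.4616 0.2361 0.0659] -0.03 30.87
-2.01 [-1.4 -1.9  7.1] [0.4612 0.2359 0.0659] -0.01 31.13
-2.11 [-2.2 -0.7  6.1] [0.4611 0.2361 0.0659] -0.04 31.4
-2.21 [-2.7  0.1  6.3] [0.4611 0.2362 0.0659] -0.08 31.67
-2.31 [-2.4  1.1  5.7] [0.4611 0.2362 0.066 ] -0.06 31.93
[0.46126657 0.23601156] 0.06609999999999999 -2.308 -2.303274176544955 2.542658371235496
```

View pics/w10z.png

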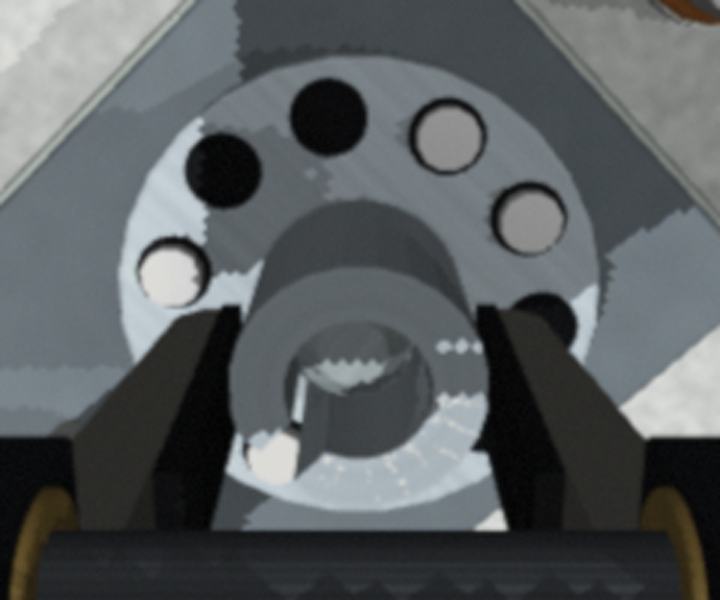

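View pics/s10z.png

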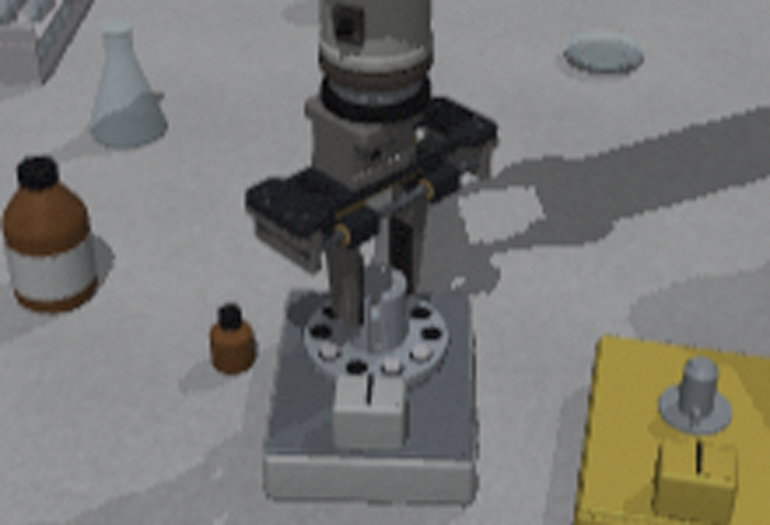

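Run:
```python
from h import *
c=bot.read_camera("wrist")
f=lambda x,y:(200+(x+.5)/3-.5,130+(y+.5)/3-.5)
def cap(x,y,z): return cast(c,*f(x,y),z)[:2]
a,b=cap(449,135,.07),cap(529,219,.07); d=b-a
print("chord",np.hypot(*d)); n=np.arctan2(d[1],d[0]); print("normals",n+np.pi/2,n-np.pi/2)
# dark wells at plate top z .065, white well rims too
W=np.array([cap(*p,.065) for p in[(223,170),(328,117),(447,139),(529,221),(172,273)]])
q=circ(W);print("ring",q); print(np.arctan2(W[:,1]-q[1],W[:,0]-q[0]))
# box edges (z=.05): left edge and right edge lines in zoom
for p,r in[((190,5),(5,195)),((530,5),(715,230))]:
    P,Q=cap(*p,.05),cap(*r,.05); v=Q-P; print("edge",np.arctan2(v[1],v[0]))
print(bot.current_clock())
```

```text
chord 0.02554311639883834
normals -1.5342827112920818 -4.675875364881875
ring [0.46216911 0.23599573 0.04239761]
[ 0.03497469 -0.58284401 -1.21181803 -1.84172018  0.67653485]
edge 1.6011570824252428
edge 3.1370405925636677
32.0833
```

Run:
```python
from h import *
bot.set_gripper(.8,20); print(bot.current_opening())
e=bot.current_ee_pos(); bot.line_to([e[0],e[1],.2],max_speed=.12)
bot.goto([.4615,.2362,.22],down(-.6)); bot.hold(.2)
print(bot.current_contact_force(),bot.current_clock())
shot("wrist","w11.png");shot("side","s11.png");shot("scene","c11.png")
cv2.imwrite("pics/w11z.png",cv2.resize(cv2.imread("pics/w11.png")[60:260,200:440],None,fx=3,fy=3,interpolation=cv2.INTER_CUBIC))
```

```text
0.8003288976984707
[ 0.1305184   1.08014827 -0.99183513] 35.6417
```

View pics/w11z.png

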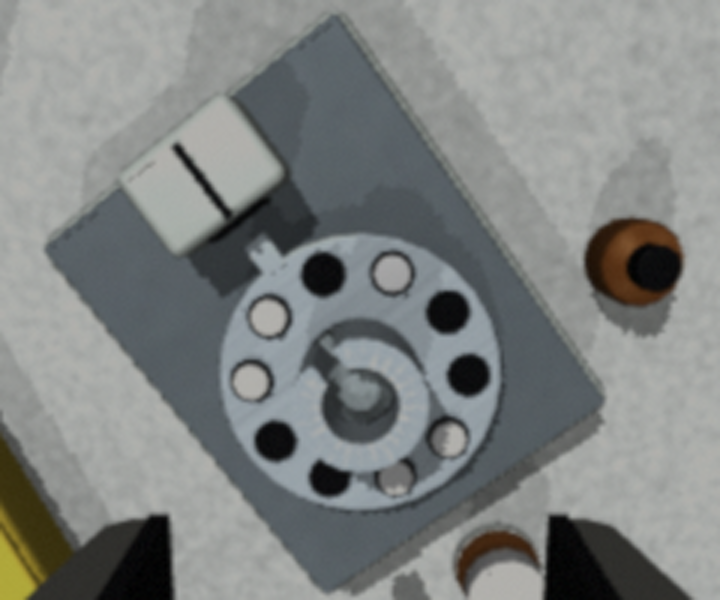

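View pics/s11.png

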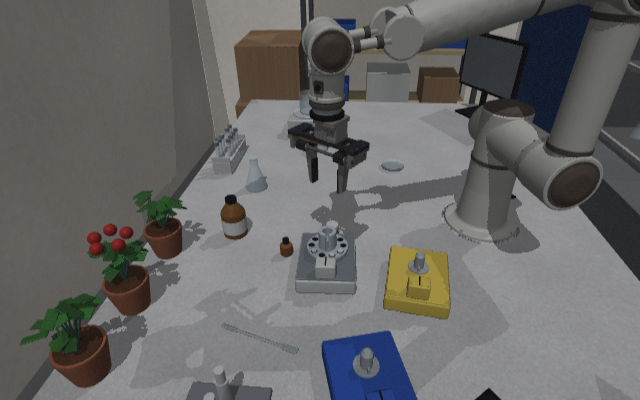

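Run:
```python
from h import *
c=bot.read_camera("wrist")
f=lambda x,y:(200+(x+.5)/3-.5,60+(y+.5)/3-.5)
C=lambda x,y,z: cast(c,*f(x,y),z)[:2]
W=[(323,274),(448,312),(468,376),(330,479),(275,441)]  # dark
N=[(392,272),(449,439),(396,478),(251,382),(269,317)]  # caps z.07
P=np.array([C(*p,.065) for p in W]+[C(*p,.070) for p in N])
q=circ(P);print("ring centre",q)
a=np.arctan2(P[:,1]-q[1],P[:,0]-q[0])
s=2*np.pi/10
off=np.angle(np.mean(np.exp(1j*10*(a-s/2))))/10
print("tab dir from wells", [off+k*s for k in range(10) if 1.2<off+k*s<2.0], [off+k*s for k in range(10)])
t=C(266,254,.065); print("tab",t,np.arctan2(*(t-q[:2])[::-1]),np.hypot(*(t-q[:2])))
l1,l2=C(178,146,.09),C(228,214,.09)
for l in (l1,l2): print("line",l,np.arctan2(*(l-q[:2])[::-1]))
K=[C(48,247,.05),C(327,590,.05),C(604,396,.05),C(338,14,.05)]
for i,j in((1,0),(2,3)): d=K[j]-K[i];print("ydir",np.arctan2(d[1],d[0]))
for i,j in((1,2),(0,3)): d=K[j]-K[i];print("xdir+90",np.arctan2(d[1],d[0])+np.pi/2)
# height check: hub ring top radius vs 23mm at z=.113
h=np.array([C(*p,.113) for p in[(303,400),(430,400),(366,337),(366,470)]]);print("hub",circ(h))
```

```text
ring centre [0.46264868 0.23531716 0.04206463]
tab dir from wells [np.float64(1.6246485977228615)] [np.float64(-0.26030699443101446), np.float64(0.36801153628694416), np.float64(0.9963300670049028), np.float64(1.6246485977228615), np.float64(2.25296712844082), np.float64(2.8812856591587788), np.float64(3.5096041898767374), np.float64(4.137922720594696), np.float64(4.766241251312654), np.float64(5.394559782030613)]
tab [0.46012922 0.29408522] 1.6136414011739295 0.058822039100803324
line [0.45963618 0.34019224] 1.5995130933010369
line [0.46030501 0.31260071] 1.6011127370989204
ydir 1.60984187952734
ydir 1.6140780321952939
xdir+90 1.61855274322781
xdir+90 1.6087316265602725
hub [0.46454454 0.23428012 0.02225333]
```

Run:
```python
from h import *
bot.job_done(); print(bot.current_clock())
```

```text
the job is handed in; nothing more can be done
the job is handed in; nothing more can be done
```

The carousel is on the grey drive's spindle, keyed and fully home. The tab stands in the middle of the reader's window, the gripper is clear, and I handed the job in at about 36 s.

**What happened**
- **Grasp:** My first try closed on nothing, because the real fingertips seem to sit about 26 mm short of the stated TCP. It moved nothing, and I gripped again lower down.
- **Resting on the key:** The carousel touched the key at the predicted height (TCP z 0.0778 m, predicted 0.0776 m).
- **Drop and turn:** It dropped 12 mm after about 0.4 rad of slow clockwise turning. I then turned carousel and spindle together by 0.70 rad to the mark.
- **Pressing force:** The highest reading I took while pressing was about 9 N.

**Last checks**
- **Tab angle:** The tab stands at 1.614 rad measured directly and 1.625 rad from the well pattern. The reader is at about 1.600 rad by its top line and 1.609–1.619 rad by the box edges. These estimates differ by up to 0.025 rad, or 1.5 mm at the tab.
- **Seating:** The arm reading at contact agreed with a full drop (TCP z 0.0659 m, predicted 0.0656 m). In the last picture the hub measured about 3% small, which I put down to picking the edge by eye.
- **Bystanders:** By eye they look unmoved in the last wrist and side views; I didn't measure them.

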